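# Step the photometer's cell changer to the third click and hold it

### The arm

A 7-joint arm with a two-finger parallel gripper is mounted at the origin on a cart in front of the work surface, level with it; the furniture and walls round the work are solid. World frame = base frame: x ahead of the robot, y to its left, z up, the work surface at z = 0. Lengths are in m, angles in rad, forces in N, time in s.
With the tool pointing down it reaches from about 0.425 to 0.925 m from the base axis. Payload 6.8 kg.
Tool frame: the origin (TCP) lies on the centre line of the jaws, within the pads' length; the fingertips stand ahead of it and the grasp point (between the pads) lies 11 mm behind it (r.tcp_to_tips is the z of the fingertips in the tool frame, in m); z points along the fingers, y is the line along which they close (so a half turn about z gives the same grasp; the last joint's range is limited). The gripper opens to 85 mm and grips with 20 to 120 N. Pads are 22 mm wide; open, the fingers measure 114 mm over their backs; the gripper's body (76 mm by 85 mm) begins 54 mm behind the grasp point. The pads swing forward as they close: fully open they stand 13 mm farther back than shut.
Start: joints at [1.055, 0.477, 0.022, 1.555, -0.011, 1.109, -0.083], TCP at [0.268, -0.62, 0.219] pointing down, gripper open.
Joint ranges: [-2.96, 2.96], [-0.34, 2.1], [-1.41, 1.46], [0.24, 2.44], [-1.37, 4.51], [0.17, 1.92], [-2.96, 2.96]. Speed limits (rad/s): [2.39, 2.39, 3.14, 3.14, 3.14, 3.14, 3.14].

### API

Orientations are given as a rotation vector (axis times angle).
In Python, from bench import r, optics gives the robot as it stands.
- The arm moves only by the shell command python3 -m creep 'ROWS' [FORCE]. ROWS is a JSON object whose one key "rows" holds a list of rows, each a list of 7 numbers: the shift along the tool's x, y, z in units of 25 mm (1.0 is 25 mm), then the turn, a rotation vector about the tool's x, y, z in units of 8 degrees (1.0 is 8 degrees), then the finger opening in mm, from 0 to 85.4. A call has 1 to 10 rows; each row is the pose to reach, as a shift and turn from the pose commanded when the call began, along the tool's axes at that moment; what a row does not reach only later rows make up. A row lasts 1/8 s, in which the tool goes at most 62.5 mm and 10.7 degrees, less where a joint would pass 70% of its speed; a pose out of reach is approached as far as the arm can. A call with a gripper value outside its range is refused whole. The fingers move at their own pace and stop on an object; FORCE is the grip in N (left out, the last holds). Time passes only in rows, so rows that repeat a pose let the fingers close. It gives the time, the measured TCP pose, the force, the opening and the grip force at its end, in the units of the state.
- r.get_obs(): the state, without advancing time (a new reading comes with each control period).
- optics.grab_frame(name): name is "scene" or "top"; returns a dict with "color" (400x640x3 uint8, blue, green, red), "K" (3x3 intrinsics, pixels), "dist_coeffs" ([k1, k2, p1, p2, k3] as OpenCV has them; the pictures are not rectified), "R" (3x3) and "t" (3): a world point X has camera coordinates R X + t. Camera axes: x right, y down, z forward; pixel columns grow to the right and rows downward; lengths in m; the calibration is good to about 2 mm. A picture is of the moment at which its call begins. There is no depth.
- r.hand_in(): hands the job in; it is judged then, once.
The state is a dict: "clock": time; "joints": joint angles; "qvel": joint speeds; "tau": joint torques, N m; "tcp_pos": TCP position; "orientation": TCP orientation; "contact_force": force on the tool from outside, world axes, zero at the start; "moment": the same for the moment, N m; "grip_width": finger opening in m; "gripper_force": force on a finger pad.
Only numpy, scipy, OpenCV 4.12 (cv2) and the standard library are available. Lean on these libraries where they do the work, as an engineer would, in place of code of your own. Each camera call takes 0.05 s, during which the arm holds its last target. There are 200 camera calls.

### The job

Push the photometer's sample chamber door shut until it snaps home on its catch; only then swing the cell changer's spring-return lever, the one with the upright knob on top of the photometer, away from its rest stop by exactly three clicks, without running on to the fourth. Finish while holding the lever there with the click roller sitting fully down in the third notch (it springs back if let go), and leave the bottles, vials, glass cell and timer standing around it where they are.

Things in the scene. Friction and masses are not known exactly. Their poses are not given: they have to be found in the camera images.
- photometer: Bench photometer, a white box on a grey base, 220 deep (x) x 270 wide (y) x 125 high, fixed. Origin: centre of its underside; its front (display on the left, sample chamber on the right) faces its own -x, its z is up. Its flat top (deck) is 125 above the bench. It stands in varying places and turned.
- chamber_door (a joint): Angle of the chamber door, rad: 0 = shut against its stop, grows as it opens towards the robot. Starts open 0.5 to 0.85. The door moves lightly and stays where it is left; a spring roller catch stops it at about 0.11 until a push of about 8 N at door_push takes it over; past 0.04 it snaps to 0 and stays there (home: below 0.02).
- door_hinge (a point): Point on the door's upright hinge axis (right-hand, -y, edge of the chamber), 85 above the bench. The door plate is 130 wide, 10 thick, from 25 to 109 above the bench; the axis lies in the plate's mid-plane at its right end.
- door_push (a point): Point on the door's outer face, 75 from the hinge axis and 85 above the bench (24 under the door's top edge), a good place to push. Axes are the door's: -x is the outward normal of the outer face, +y runs from the hinge to the free edge. A steel bar handle stands 22 out from the face at 112 from the hinge.
- index_lever (a joint): Angle of the cell changer lever, rad, about the upright axis at lever_axis: 0 = rest stop (where it starts), grows anticlockwise seen from above (the knob comes round the left side towards the robot), end 1.45. Clicks are 0.30 apart; the first at about 0.37, the third at about 0.97, but the click quadrant is set by hand: all may come up to 0.07 earlier or later together.
- click_pawl (a joint): Angle of the small sprung arm under the lever that carries the click roller, rad: about 0 with the roller at the bottom of a notch (or before the first tooth), about 0.13 on the crest of a tooth, falling again into the next notch.
- lever_knob (a point): Centre of the lever's upright round black knob, 20 in diameter and 42 tall (from 151 to 193 above the bench), on its lever 120 from lever_axis. The lever's steel arm under it has its top 146 above the bench; nothing else on the deck stands higher than 151.
- lever_axis (a point): Point on the lever's upright axis, at the height of lever_knob. A spring always drives the lever back to rest (5.4 N at the knob at rest, 7.2 N at the third click). On each tooth the push needed at the knob falls to about 2 to 3 N as the roller drops behind the tooth, and at the notch bottom jumps within 2 mm of knob travel to about 10 to 11 N, then eases off up the next tooth.
- optical_cell: Bystander: open square glass cell 36 x 36 x 42, in front of the photometer's display; origin at the centre of its underside.
- vial_a: Bystander: capped sample vial 28 across, 92 tall, beside the photometer's left flank; origin at the centre of its underside.
- vial_b: Bystander: uncapped sample vial 26 across, 89 tall, beside the photometer's left flank; origin at the centre of its underside.
- dropper_red: Bystander: dropper bottle 31 across, 62 tall, left front; origin at the centre of its underside.
- dropper_blue: Bystander: dropper bottle 31 across, 62 tall, left front; origin at the centre of its underside.
- dropper_green: Bystander: dropper bottle 31 across, 62 tall, left front; origin at the centre of its underside.
- timer: Bystander: flat bench timer 66 x 66 x 21, near the front edge; origin at the centre of its underside.
- wash_bottle: Bystander: wash bottle 74 x 124 x 228 with a bent spout, to the right of the photometer; origin at the centre of its underside.

How it is judged:
By the outcome, as a careful person would: the job done as asked, in the order asked, and still so for the second after the job is handed in, while the arm keeps its last pose, push and grip.
It also fails if it takes over 69 s, if anything falls off the work surface, if the arm or the gripper's body presses on something with over 40 N, if the wrist force passes 120 N, or if a joint passes its speed limit or range.

## Working session

There is one attempt and no reset: what is moved stays moved. The work goes in short steps, Python scripts to look and compute and a shell command to move; the robot and the scene stay as the last step left them, time stands still between calls to the robot, and variables do not carry over. Pictures are saved under pics/ and viewed, at most 10 in all, crops included, and the job is handed in when it is done.

```bash
ls; mkdir -p pics; python3 - <<'E'
from bench import r, optics
import cv2,numpy as np
for n in("scene","top"):
    f=optics.grab_frame(n); cv2.imwrite(f"pics/{n}0.png",f["color"]); print(n,f["K"].tolist(),f["dist_coeffs"],np.round(f["R"],3).tolist(),np.round(f["t"],3), -f["R"].T@f["t"])
    np.savez(f"{n}0.npz",**f)
print(r.get_obs(), r.tcp_to_tips)
E
```

```text
pics
scene [[362.4274862799569, 0.0, 314.1572757438544], [0.0, 362.4274862799569, 201.31506701122095], [0.0, 0.0, 1.0]] [0.0159004 0.        0.        0.        0.       ] [[-0.826, -0.564, 0.017], [-0.431, 0.612, -0.663], [0.363, -0.554, -0.749]] [0.325 0.408 0.668] [0.20123592 0.30379108 0.76562902]
top [[390.9563420806021, 0.0, 314.5261055746056], [0.0, 390.9563420806021, 197.60642797646977], [0.0, 0.0, 1.0]] [0.00424412 0.         0.         0.         0.        ] [[0.008, -1.0, 0.017], [-0.981, -0.012, -0.194], [0.194, -0.015, -0.981]] [-0.182  0.523  0.894] [ 0.34067351 -0.16203124  0.98183589]
{'clock': 0.1, 'joints': array([ 1.05490935,  0.47773759,  0.02235687,  1.55637295, -0.01148331,
        1.10931932, -0.08311558]), 'qvel': array([ 0.0004293 , -0.00290312,  0.00070594, -0.00397733,  0.00056587,
       -0.00054102, -0.00151665]), 'tau': array([ 4.87750236e-03, -5.97761786e+01,  1.61429219e+00, -2.81953096e+01,
        1.29552896e-02,  5.08534518e-03,  3.60818575e-06]), 'tcp_pos': array([ 0.26743713, -0.61913526,  0.21820114]), 'orientation': array([-3.07491324e+00, -6.35788250e-01,  7.67060672e-04]), 'contact_force': array([ 0.17997525, -0.1955208 ,  0.00597438]), 'moment': array([ 0.00987293, -0.06045137,  0.00345326]), 'gripper_force': 0.0, 'grip_width': 0.08559515143559562} 0.008
```

View pics/scene0.png

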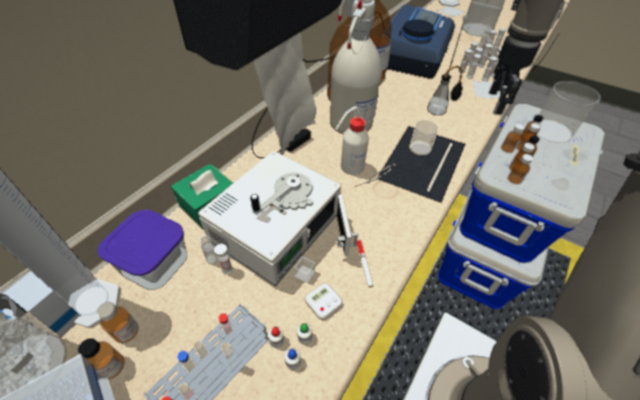

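View pics/top0.png

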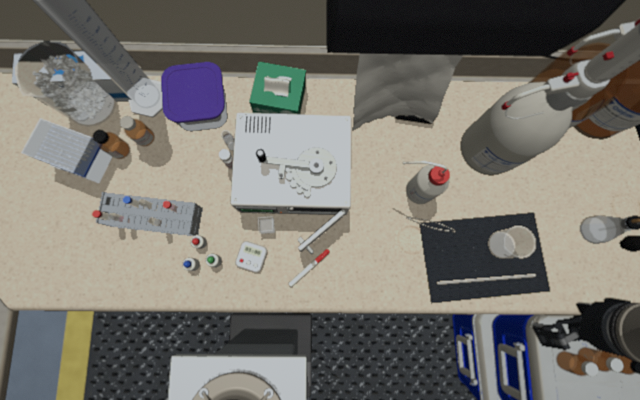

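The scene view shows the photometer at (270,215) with its door open at (345,220). In the top view the deck spans (233–351, 113–208), the knob is at (261,155), the lever hub near (316,166), and the open door runs from (346,212) to (302,247). I'll zoom in on both.

```bash
python3 - <<'E'
import cv2,numpy as np
a=cv2.imread("pics/top0.png")[100:270,215:370]; b=cv2.imread("pics/scene0.png")[140:300,190:390]
a=cv2.resize(a,(540,592),interpolation=cv2.INTER_CUBIC)
cv2.imwrite("pics/topz.png",cv2.resize(cv2.imread("pics/top0.png")[105:260,220:365],None,fx=3.87,fy=3.87,interpolation=2))
cv2.imwrite("pics/scz.png",cv2.resize(b,None,fx=3.75,fy=3.75,interpolation=2))
E
```

```text
(no output)
```

View pics/topz.png

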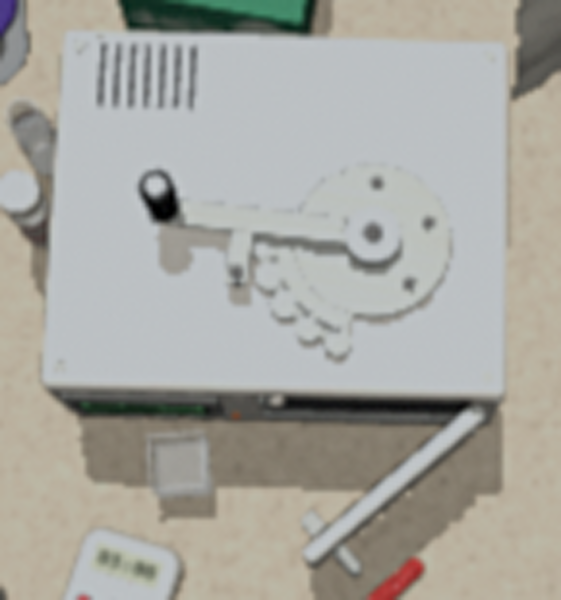

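View pics/scz.png

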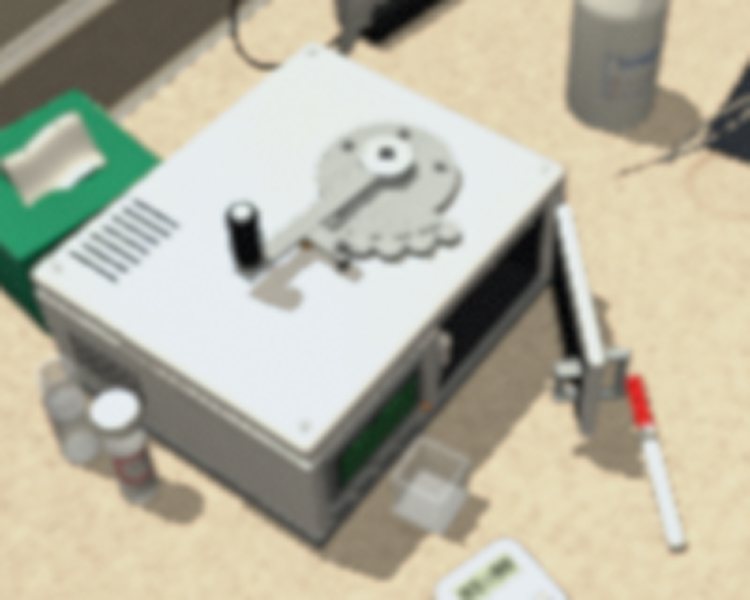

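The zooms show these features (top zoom / scene zoom):
- Knob top: (154,181) / (241,212)
- Hub: (373,233) / (387,153)
- Deck corners, back-left, back-right, front-right, front-left: (66,32), (506,45), (502,397), (44,384) / (35,270), (315,45), (565,175), (315,455)
- Door top: from (478,408) to (318,556)

```bash
cat > h.py <<'E'
import numpy as np,cv2
F={n:dict(np.load(f"{n}0.npz")) for n in("scene","top")}
def un(p,z,n):
    s,o={"t":(3.87,(220,105)),"s":(3.75,(190,140))}[z]
    return (np.array(p)+.5)/s-.5+o
def ray(n,px):
    f=F[n];u=cv2.undistortPoints(np.array([[px]],float),f["K"],f["dist_coeffs"])[0,0]
    return -f["R"].T@f["t"], f["R"].T@np.array([*u,1])
def plane(n,px,z):
    c,d=ray(n,px);return c+d*(z-c[2])/d[2]
def tri(pt,ps):
    c1,d1=ray("top",pt);c2,d2=ray("scene",ps)
    s=np.linalg.lstsq(np.c_[d1,-d2],c2-c1,rcond=None)[0]
    a,b=c1+d1*s[0],c2+d2*s[1];return (a+b)/2,np.linalg.norm(a-b)
E
python3 - <<'E'
from h import *
np.set_printoptions(precision=4,suppress=True)
P={"knobtop":((154,181),(241,212),.193),"hub":((373,233),(387,153),.15),"BL":((66,32),(35,270),.125),"BR":((506,45),(315,45),.125),"FR":((502,397),(565,175),.125),"FL":((44,384),(315,455),.125),"doorfree":((318,556),(593,362),.109),"doorhinge":((478,408),(565,205),.109)}
Q={}
for k,(t,s,z) in P.items():
    a,b=un(t,"t",0),un(s,"s",0)
    x,e=tri(a,b); Q[k]=plane("top",a,z); print(k,x,round(e,4),"top@z",Q[k][:2],"scene@z",plane("scene",b,z)[:2])
for a,b in(("BL","BR"),("BR","FR"),("FL","FR"),("BL","FL"),("knobtop","hub"),("doorfree","doorhinge")):
    d=(Q[b]-Q[a])[:2];print(a,b,np.linalg.norm(d),np.degrees(np.arctan2(d[1],d[0])))
E
```

```text
knobtop [ 0.5934 -0.0581  0.1933] 0.0022 top@z [ 0.5945 -0.0575] scene@z [ 0.5924 -0.0585]
hub [ 0.5791 -0.1775  0.1504] 0.0 top@z [ 0.5792 -0.1775] scene@z [ 0.5793 -0.1778]
BL [0.7087 0.0074 0.1261] 0.0002 top@z [0.7091 0.0075] scene@z [0.7097 0.0069]
BR [ 0.7054 -0.2581  0.1212] 0.0022 top@z [ 0.7049 -0.2572] scene@z [ 0.7012 -0.2549]
FR [ 0.4905 -0.2536  0.1187] 0.0003 top@z [ 0.4895 -0.2529] scene@z [ 0.4875 -0.2482]
FL [0.4931 0.0104 0.1188] 0.0045 top@z [0.4941 0.01  ] scene@z [0.4881 0.0126]
doorfree [ 0.4012 -0.1474  0.0987] 0.004 top@z [ 0.3986 -0.1482] scene@z [ 0.4    -0.1398]
doorhinge [ 0.4842 -0.2415  0.105 ] 0.0043 top@z [ 0.4856 -0.2405] scene@z [ 0.4804 -0.2387]
BL BR 0.2647956107897996 -90.89666679929937
BR FR 0.21545244857598447 178.850732304237
FL FR 0.2629988456331078 -90.9986408277638
BL FL 0.2149839439876452 179.32915353744045
knobtop hub 0.12090138397654215 -97.29177313916479
doorfree doorhinge 0.1268285244097801 -46.71314206338714
```

Checks passed: the deck is 0.265 x 0.215 at z≈0.12 with yaw ≈ -1°, the lever radius is 0.121, the knob top is at 0.193, and the door is open about 0.77. Next I'll work out the door approach and push.

```bash
cat >> h.py <<'E'
from scipy.spatial.transform import Rotation as Ro
np.set_printoptions(precision=4,suppress=True)
AX=np.array([.5792,-.1776]); HI=np.array([.487,-.242])
def units(o,target,yawturn=0):  # tool units for a world target; yawturn deg CCW from above
    R=Ro.from_rotvec(o["orientation"]); d=R.inv().apply(np.array(target)-o["tcp_pos"])/.025
    t=R.inv().apply([0,0,np.radians(yawturn)]); return np.round(d,2),np.round(np.degrees(t)/8,2)
def doorpos(a,gap,rad=.072,yaw=23.4,z=.088):
    n=np.radians(-1)+a; nin=np.array([np.cos(n),np.sin(n)]); dr=np.array([-nin[1],nin[0]])
    d=np.radians(yaw)-n; s=.011*abs(np.cos(d))+.0145*abs(np.sin(d))
    return np.r_[HI+rad*dr-(.005+s+gap)*nin, z]
E
python3 - <<'E'
from h import *; from bench import r
o=r.get_obs()
p=doorpos(.77,.025);q=p.copy();q[2]=.219
print(p,units(o,q),units(o,p))
E
```

```text
[ 0.4048 -0.2204  0.088 ] (array([ 11.37, -12.46,  -0.01]), array([0., 0., 0.])) (array([ 11.37, -12.46,   5.23]), array([0., 0., 0.]))
```

```bash
python3 -m creep '{"rows":[[1.1,-1.25,0,0,0,0,40],[2.3,-2.5,0,0,0,0,0],[3.4,-3.7,0,0,0,0,0],[4.6,-5,0,0,0,0,0],[5.7,-6.2,0,0,0,0,0],[6.8,-7.5,0,0,0,0,0],[8,-8.7,0,0,0,0,0],[9.1,-10,0,0,0,0,0],[10.2,-11.2,0,0,0,0,0],[11.4,-12.5,0,0,0,0,0]]}'
python3 -m creep '{"rows":[[0,0,0.5,0,0,0,0],[0,0,1.5,0,0,0,0],[0,0,2.5,0,0,0,0],[0,0,3.5,0,0,0,0],[0,0,4.5,0,0,0,0],[0,0,5.2,0,0,0,0],[0,0,5.2,0,0,0,0]]}'
python3 - <<'E'
from h import *; from bench import r,optics
o=r.get_obs();print(o["tcp_pos"],o["orientation"],o["contact_force"],o["grip_width"],o["joints"])
cv2.imwrite("pics/top1.png",cv2.resize(optics.grab_frame("top")["color"][105:270,220:400],None,fx=3.6,fy=3.6,interpolation=2))
for a in(.77,.6,.45,.3,.2,.12,.08,.04,0): print(a,units(o,doorpos(a,0)))
E
```

```text
clock: 1.35
tcp_pos: [0.4054, -0.2185, 0.2189]
orientation: [-3.077, -0.635, 0.0]
contact_force: [0.2, 0.1, 0.1]
grip_width: 0.0001
gripper_force: 0.0
clock: 2.22
tcp_pos: [0.4037, -0.2201, 0.0876]
orientation: [-3.075, -0.634, 0.005]
contact_force: [-0.2, -0.6, 0.9]
grip_width: 0.0002
gripper_force: 0.0
[ 0.4037 -0.2201  0.0876] [-3.075  -0.6341  0.0051] [-0.2474 -0.5825  0.9277] 0.00024461065837168457 [ 0.5282  0.3254 -0.1927  2.1588  0.0989  0.6692 -0.8966]
0.77 (array([ 0.98, -0.31, -0.02]), array([0., 0., 0.]))
0.6 (array([ 1.49, -0.58, -0.02]), array([0., 0., 0.]))
0.45 (array([ 1.99, -0.74, -0.02]), array([0., 0., 0.]))
0.3 (array([ 2.37, -0.82, -0.02]), array([0., 0., 0.]))
0.2 (array([ 2.61, -0.85, -0.02]), array([0., 0., 0.]))
0.12 (array([ 2.82, -0.86, -0.02]), array([0., 0., 0.]))
0.08 (array([ 2.92, -0.86, -0.02]), array([0., 0., 0.]))
0.04 (array([ 3.03, -0.86, -0.02]), array([0., 0., 0.]))
0 (array([ 3.13, -0.85, -0.02]), array([0., 0., 0.]))
```

View pics/top1.png

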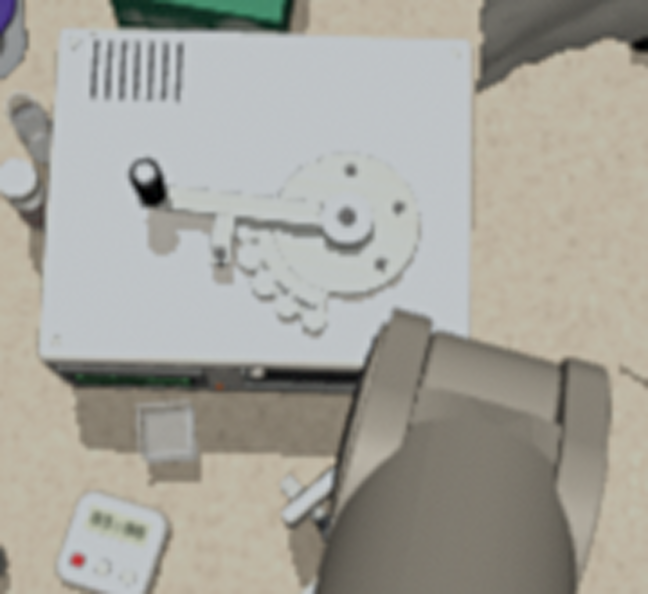

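The wrist covers the right front of the photometer. The door's free end still shows at (310,500), not yet touched. Now I'll push along the arc.

```bash
python3 -m creep '{"rows":[[0.6,-0.2,0,0,0,0,0],[1,-0.3,0,0,0,0,0],[1.25,-0.45,0,0,0,0,0],[1.5,-0.58,0,0,0,0,0],[1.75,-0.66,0,0,0,0,0],[2,-0.74,0,0,0,0,0],[2.2,-0.78,0,0,0,0,0],[2.4,-0.82,0,0,0,0,0],[2.6,-0.85,0,0,0,0,0],[2.6,-0.85,0,0,0,0,0]]}'
python3 - <<'E'
from h import *; from bench import r,optics
f=optics.grab_frame("scene"); cv2.imwrite("pics/s2.png",cv2.resize(f["color"][140:300,190:390],None,fx=3.75,fy=3.75,interpolation=2))
E
```

```text
clock: 3.52
tcp_pos: [0.4572, -0.174, 0.0891]
orientation: [-3.076, -0.637, -0.001]
contact_force: [0.1, -0.9, -0.0]
grip_width: -0.0004
gripper_force: 0.0
```

View pics/s2.png

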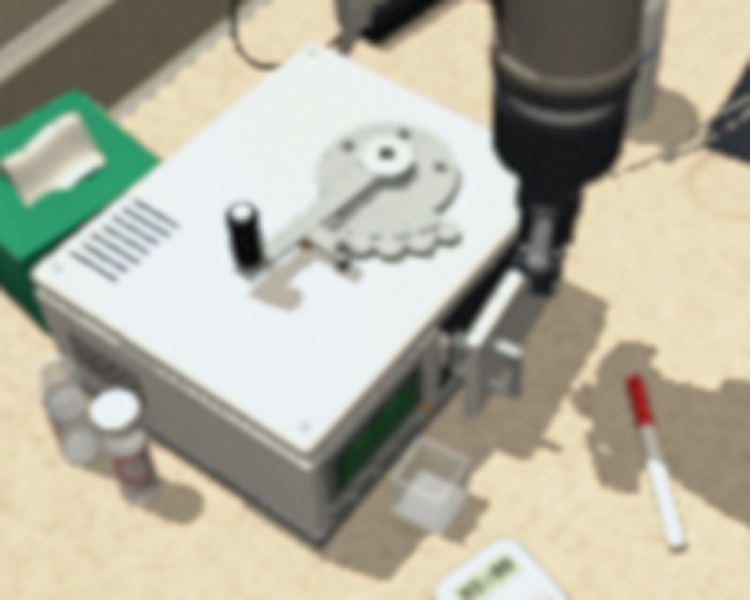

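The door has closed to about 0.2, with its free edge at (485,400), and the fingers bear on its face at (535,280). Now I'll take it over the catch.

```bash
python3 -m creep '{"rows":[[0.08,0,0,0,0,0,0],[0.16,0,0,0,0,0,0],[0.2,0,0,0,0,0,0],[0.24,0,0,0,0,0,0],[0.28,0,0,0,0,0,0]]}'
python3 -m creep '{"rows":[[0.04,0,0,0,0,0,0],[0.08,0,0,0,0,0,0],[0.12,0,0,0,0,0,0],[0.12,0,0,0,0,0,0]]}'
```

```text
clock: 4.2
tcp_pos: [0.4599, -0.1732, 0.0887]
orientation: [-3.077, -0.633, 0.009]
contact_force: [-8.4, -5.1, 6.7]
grip_width: 0.0002
gripper_force: 5.2
clock: 4.7
tcp_pos: [0.4663, -0.1702, 0.0892]
orientation: [-3.076, -0.637, -0.001]
contact_force: [-0.1, -0.3, 0.1]
grip_width: 0.0
gripper_force: 0.2
```

The force built to about 10 N, then fell to zero, which suggests the snap. I'll press lightly to feel for the stop.

```bash
python3 -m creep '{"rows":[[0.05,0.02,0,0,0,0,0],[0.1,0.04,0,0,0,0,0],[0.1,0.04,0,0,0,0,0]]}'
python3 -m creep '{"rows":[[0.05,0.02,0,0,0,0,0],[0.1,0.04,0,0,0,0,0],[0.1,0.04,0,0,0,0,0]]}'
```

```text
clock: 5.08
tcp_pos: [0.4669, -0.1703, 0.0888]
orientation: [-3.076, -0.636, 0.005]
contact_force: [-6.0, 0.4, 4.1]
grip_width: 0.0001
gripper_force: 3.1
clock: 5.45
tcp_pos: [0.4673, -0.1704, 0.0884]
orientation: [-3.075, -0.634, 0.012]
contact_force: [-12.7, -0.3, 7.9]
grip_width: 0.0002
gripper_force: 5.8
```

A firm stop at the predicted shut position, so the door is home. I'll back off and lift, then look.

```bash
python3 -m creep '{"rows":[[-0.5,-0.2,0,0,0,0,0],[-0.8,-0.35,0,0,0,0,0],[-0.8,-0.35,-1,0,0,0,0],[-0.8,-0.35,-2.5,0,0,0,40],[-0.8,-0.35,-4,0,0,0,60],[-0.8,-0.35,-5.5,0,0,0,60],[-0.8,-0.35,-6.5,0,0,0,60],[-0.8,-0.35,-6.5,0,0,0,60]]}'
python3 - <<'E'
from h import *; from bench import r,optics
f=optics.grab_frame("scene"); cv2.imwrite("pics/s3.png",cv2.resize(f["color"][140:300,190:390],None,fx=3.75,fy=3.75,interpolation=2))
o=r.get_obs(); K=np.array([.5935,-.058]); print(o["joints"])
print(units(o,[*K,o["tcp_pos"][2]],60),units(o,[*K,.166],60))
E
```

```text
clock: 6.45
tcp_pos: [0.4509, -0.1704, 0.2537]
orientation: [3.074, 0.636, 0.007]
contact_force: [0.4, 0.1, -1.2]
grip_width: 0.0599
gripper_force: 0.0
[ 0.4407  0.1332 -0.2284  1.954   0.0347  1.0557 -0.9656]
(array([ 7.05, -1.84,  0.01]), array([ 0.01,  0.01, -7.5 ])) (array([ 7.05, -1.85,  3.46]), array([ 0.01,  0.01, -7.5 ]))
```

View pics/s3.png

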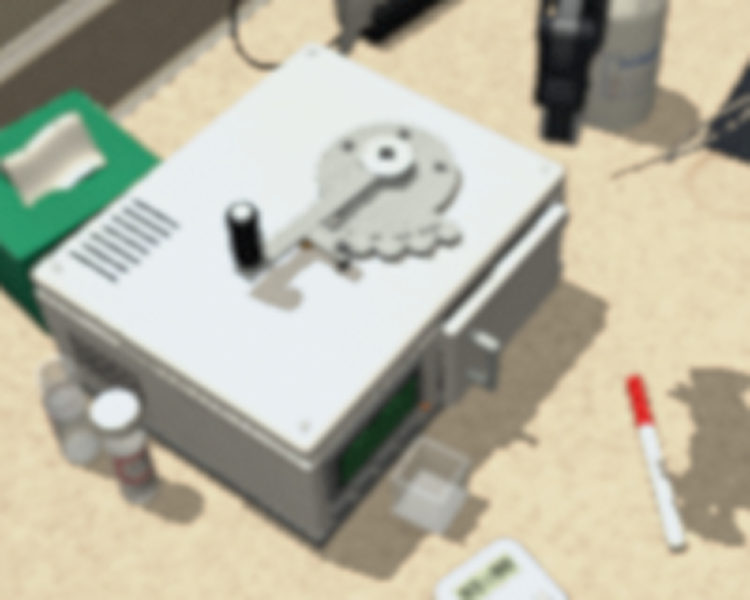

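The door lies flush along the front, from (450,330) to (560,210). The lever and bystanders haven't moved. Next I'll go above the knob, turning 60° anticlockwise.

```bash
python3 -m creep '{"rows":[[0.7,-0.2,0,0,0,-0.8,60],[1.5,-0.4,0,0,0,-1.6,60],[2.4,-0.65,0,0,0,-2.5,60],[3.3,-0.9,0,0,0,-3.5,60],[4.2,-1.15,0,0,0,-4.5,60],[5.1,-1.35,0,0,0,-5.5,60],[6,-1.6,0,0,0,-6.5,60],[6.6,-1.75,0,0,0,-7.1,60],[7.05,-1.85,0,0,0,-7.5,60],[7.05,-1.85,0,0,0,-7.5,60]]}'
python3 - <<'E'
from h import *; from bench import r,optics
o=r.get_obs(); K=np.array([.5935,-.058]); print(o["joints"],Ro.from_rotvec(o["orientation"]).as_matrix())
print(units(o,[*K,.166],0))
E
```

```text
clock: 7.75
tcp_pos: [0.5928, -0.0573, 0.2506]
orientation: [-2.345, -2.089, 0.001]
contact_force: [0.3, 1.0, -0.2]
grip_width: 0.0599
gripper_force: 0.0
[ 0.3241  0.3529 -0.4259  1.692   0.1575  1.1321 -0.2611] [[ 0.1149  0.9934 -0.0013]
 [ 0.9934 -0.1149  0.0007]
 [ 0.0005 -0.0014 -1.    ]]
(array([-0.03,  0.04,  3.38]), array([0., 0., 0.]))
```

```bash
python3 -m creep '{"rows":[[0,0,0.7,0,0,0,60],[0,0,1.6,0,0,0,60],[0,0,2.5,0,0,0,60],[0,0,3.1,0,0,0,60],[0,0,3.4,0,0,0,60],[0,0,3.4,0,0,0,60]]}'
python3 -m creep '{"rows":[[0,0,0,0,0,0,40],[0,0,0,0,0,0,25],[0,0,0,0,0,0,15],[0,0,0,0,0,0,10],[0,0,0,0,0,0,10],[0,0,0,0,0,0,10]]}' 40
cat > arc.py <<'E'
from h import *; from bench import r
import sys
o=r.get_obs(); p=o["tcp_pos"]; v=p[:2]-AX; h=np.arctan2(v[1],v[0]); t=np.array([-np.sin(h),np.cos(h)])
print("lever ang ~",h-1.4498,"radius",np.hypot(*v),"push",-o["contact_force"][:2]@t,"radial",o["contact_force"][:2]@[np.cos(h),np.sin(h)],"w",o["grip_width"])
for d in map(float,sys.argv[1:]):
    g=h+d; q=[*(AX+np.hypot(*v)*np.array([np.cos(g),np.sin(g)])),p[2]]; print(d,*units(o,q,np.degrees(d)))
E
python3 arc.py .03 .06 .09 .12 .15 .18 .21 .24 .27 .3
```

```text
clock: 8.5
tcp_pos: [0.5926, -0.058, 0.1663]
orientation: [-2.346, -2.089, 0.001]
contact_force: [-0.5, 0.0, -1.0]
grip_width: 0.0602
gripper_force: 0.0
clock: 9.25
tcp_pos: [0.5919, -0.0577, 0.1674]
orientation: [-2.346, -2.089, 0.002]
contact_force: [-5.5, 0.5, 6.6]
grip_width: 0.0183
gripper_force: 38.9
lever ang ~ 0.015617347639092394 radius 0.12056036289141625 push -5.530553028773246 radial -0.09883093365046319 w 0.01831698105048945
0.03 [-0.   -0.14  0.  ] [-0.   -0.   -0.21]
0.06 [-0.01 -0.29  0.  ] [-0.   -0.   -0.43]
0.09 [-0.02 -0.43  0.  ] [-0.   -0.   -0.64]
0.12 [-0.04 -0.58  0.  ] [-0.   -0.   -0.86]
0.15 [-0.06 -0.72  0.  ] [-0.   -0.   -1.07]
0.18 [-0.09 -0.86  0.  ] [-0.   -0.   -1.29]
0.21 [-0.12 -1.    0.  ] [-0.  -0.  -1.5]
0.24 [-0.15 -1.14  0.  ] [-0.   -0.   -1.72]
0.27 [-0.19 -1.28  0.  ] [-0.   -0.   -1.93]
0.3 [-0.23 -1.42  0.  ] [-0.   -0.   -2.15]
```

```bash
python3 -m creep '{"rows":[[0,-0.14,0,0,0,-0.21,10],[-0.01,-0.29,0,0,0,-0.43,10],[-0.02,-0.43,0,0,0,-0.64,10],[-0.04,-0.58,0,0,0,-0.86,10],[-0.06,-0.72,0,0,0,-1.07,10],[-0.09,-0.86,0,0,0,-1.29,10],[-0.12,-1,0,0,0,-1.5,10],[-0.15,-1.14,0,0,0,-1.72,10],[-0.15,-1.14,0,0,0,-1.72,10]]}'
python3 arc.py .02 .04 .06 .08 .1 .12
```

```text
clock: 10.38
tcp_pos: [0.5644, -0.0581, 0.1674]
orientation: [2.077, 2.356, 0.001]
contact_force: [2.5, 1.5, 6.7]
grip_width: 0.0177
gripper_force: 39.9
lever ang ~ 0.2445377848085446 radius 0.12044347646313222 push 2.6214318633318503 radial 1.2251150841786715 w 0.017685245723406084
0.02 [-0.  -0.1 -0. ] [-0.    0.   -0.14]
0.04 [-0.   -0.19 -0.  ] [-0.    0.   -0.29]
0.06 [-0.01 -0.29 -0.  ] [-0.    0.   -0.43]
0.08 [-0.01 -0.39 -0.  ] [-0.    0.   -0.57]
0.1 [-0.02 -0.48 -0.  ] [-0.    0.   -0.72]
0.12 [-0.03 -0.58 -0.  ] [-0.    0.   -0.86]
```

Push is 2.6 N at about 0.23, so the roller looks to be already behind the first tooth. I'll map notch 1 in 0.02 rad steps.

```bash
for i in 1; do
python3 -m creep '{"rows":[[-0.001,-0.097,0,0,0,-0.143,10],[-0.001,-0.097,0,0,0,-0.143,10]]}' >/dev/null; python3 arc.py
python3 -m creep '{"rows":[[-0.001,-0.097,0,0,0,-0.143,10],[-0.001,-0.097,0,0,0,-0.143,10]]}' >/dev/null; python3 arc.py
python3 -m creep '{"rows":[[-0.001,-0.097,0,0,0,-0.143,10],[-0.001,-0.097,0,0,0,-0.143,10]]}' >/dev/null; python3 arc.py
python3 -m creep '{"rows":[[-0.001,-0.097,0,0,0,-0.143,10],[-0.001,-0.097,0,0,0,-0.143,10]]}' >/dev/null; python3 arc.py
python3 -m creep '{"rows":[[-0.001,-0.097,0,0,0,-0.143,10],[-0.001,-0.097,0,0,0,-0.143,10]]}' >/dev/null; python3 arc.py
python3 -m creep '{"rows":[[-0.001,-0.097,0,0,0,-0.143,10],[-0.001,-0.097,0,0,0,-0.143,10]]}' >/dev/null; python3 arc.py
python3 -m creep '{"rows":[[-0.001,-0.097,0,0,0,-0.143,10],[-0.001,-0.097,0,0,0,-0.143,10]]}' >/dev/null; python3 arc.py
python3 -m creep '{"rows":[[-0.001,-0.097,0,0,0,-0.143,10],[-0.001,-0.097,0,0,0,-0.143,10]]}' >/dev/null; python3 arc.py
done
```

```text
lever ang ~ 0.2656042762057427 radius 0.12050576200034313 push 1.8770765871048884 radial 1.3920141345484545 w 0.0180257859804988
lever ang ~ 0.2866142402465677 radius 0.12045449845850698 push 1.9675869048700394 radial 0.7102247938452861 w 0.0180331991324484
lever ang ~ 0.3077831397117332 radius 0.12042347839371077 push 2.0346975715950775 radial 1.273808391688901 w 0.01781543370762772
lever ang ~ 0.32622327590359435 radius 0.12040928403708183 push 2.0574467016893982 radial 0.9987091741446005 w 0.017794621467604035
lever ang ~ 0.33374984229640914 radius 0.12041529305520127 push 7.690358628815213 radial 0.32930438581195526 w 0.018035304307343535
lever ang ~ 0.3535401240168825 radius 0.12039886561050828 push 8.232844497176739 radial 0.6587105688288242 w 0.018523385490326612
lever ang ~ 0.37437173211253594 radius 0.12039107808193816 push 5.899035092682853 radial 0.9287494285312111 w 0.01773966701890924
lever ang ~ 0.39559214952771105 radius 0.12039030565216789 push 6.366145864907654 radial -0.21762035262849744 w 0.018051389392472375
```

Notch 1 is at about 0.331 on my scale (push jumped from 2 to 7.7 N), so notch 3 should be near 0.93. I'll go on and check notch 2.

```bash
python3 -m creep '{"rows":[[0,-0.14,0,0,0,-0.21,10],[-0.01,-0.29,0,0,0,-0.43,10],[-0.02,-0.43,0,0,0,-0.64,10],[-0.04,-0.58,0,0,0,-0.86,10],[-0.06,-0.72,0,0,0,-1.07,10],[-0.09,-0.86,0,0,0,-1.29,10],[-0.1,-0.96,0,0,0,-1.43,10],[-0.1,-0.96,0,0,0,-1.43,10]]}'>/dev/null; python3 arc.py
python3 -m creep '{"rows":[[-0.001,-0.097,0,0,0,-0.143,10],[-0.001,-0.097,0,0,0,-0.143,10]]}' >/dev/null; python3 arc.py
python3 -m creep '{"rows":[[0,-0.049,0,0,0,-0.072,10],[0,-0.049,0,0,0,-0.072,10]]}' >/dev/null; python3 arc.py
python3 -m creep '{"rows":[[0,-0.049,0,0,0,-0.072,10],[0,-0.049,0,0,0,-0.072,10]]}' >/dev/null; python3 arc.py
python3 -m creep '{"rows":[[0,-0.049,0,0,0,-0.072,10],[0,-0.049,0,0,0,-0.072,10]]}' >/dev/null; python3 arc.py
python3 -m creep '{"rows":[[0,-0.049,0,0,0,-0.072,10],[0,-0.049,0,0,0,-0.072,10]]}' >/dev/null; python3 arc.py
```

```text
lever ang ~ 0.6087757385109513 radius 0.12019940655408604 push 2.173134597121335 radial -0.39550803392087447 w 0.018283121730221737
lever ang ~ 0.6247035867966255 radius 0.12016254585774752 push 3.822589338919161 radial -0.22295450109145654 w 0.01792976437483915
lever ang ~ 0.6278153234373212 radius 0.12012892620731468 push 5.210187304275979 radial -0.9763769739719184 w 0.017696105390335167
lever ang ~ 0.6319480461547913 radius 0.12013902330971177 push 8.560020156385717 radial -2.14451751365976 w 0.017955830558507142
lever ang ~ 0.6423325816057501 radius 0.12012951793270592 push 8.412115194485251 radial -0.6102689429979418 w 0.017853511627189202
lever ang ~ 0.6524498103942131 radius 0.12011420735153647 push 8.383474498259837 radial -1.1079252887749795 w 0.017728567797358305
```

Notch 2 is at about 0.628, so notch 3 should be near 0.926. I'll approach to about 0.89, then step finely.

```bash
python3 -m creep '{"rows":[[0,-0.14,0,0,0,-0.21,10],[-0.01,-0.29,0,0,0,-0.43,10],[-0.02,-0.43,0,0,0,-0.64,10],[-0.04,-0.58,0,0,0,-0.86,10],[-0.06,-0.72,0,0,0,-1.07,10],[-0.09,-0.86,0,0,0,-1.29,10],[-0.12,-1,0,0,0,-1.5,10],[-0.13,-1.08,0,0,0,-1.62,10],[-0.13,-1.08,0,0,0,-1.62,10]]}'>/dev/null; python3 arc.py
python3 -m creep '{"rows":[[0,-0.049,0,0,0,-0.072,10],[0,-0.049,0,0,0,-0.072,10]]}' >/dev/null; python3 arc.py
python3 -m creep '{"rows":[[0,-0.049,0,0,0,-0.072,10],[0,-0.049,0,0,0,-0.072,10]]}' >/dev/null; python3 arc.py
```

```text
lever ang ~ 0.8932820455093908 radius 0.11987191902133468 push 2.3636641170931765 radial -1.5654929038714576 w 0.017962872169764818
lever ang ~ 0.9034383891510205 radius 0.11988586612304562 push 3.1605388417286604 radial -1.7262299885503616 w 0.017615314327445147
lever ang ~ 0.9140486790368405 radius 0.11987293787013752 push 2.4258603264630745 radial -1.9575937380840283 w 0.01783321752166556
```

```bash

python3 -m creep '{"rows":[[0,-0.03,0,0,0,-0.045,10],[0,-0.03,0,0,0,-0.045,10]]}' >/dev/null; python3 arc.py
python3 -m creep '{"rows":[[0,-0.03,0,0,0,-0.045,10],[0,-0.03,0,0,0,-0.045,10]]}' >/dev/null; python3 arc.py
```

```text
lever ang ~ 0.9207178195039327 radius 0.11982927290049787 push 2.139885389059058 radial -1.5081625930037614 w 0.018050312961311567
lever ang ~ 0.9229551490849184 radius 0.11985700148855172 push 3.684721934940221 radial -1.594939075030324 w 0.018326785856711738
```

```bash

python3 -m creep '{"rows":[[0,-0.03,0,0,0,-0.045,10],[0,-0.03,0,0,0,-0.045,10],[0,-0.03,0,0,0,-0.045,10]]}' >/dev/null; python3 arc.py
python3 -m creep '{"rows":[[0,-0.02,0,0,0,-0.03,10],[0,-0.02,0,0,0,-0.03,10],[0,-0.02,0,0,0,-0.03,10],[0,-0.02,0,0,0,-0.03,10]]}' ; python3 arc.py
python3 - <<'E'
from h import *; from bench import r,optics
a=optics.grab_frame("scene")["color"][140:300,190:390];b=optics.grab_frame("top")["color"][110:270,190:390]
cv2.imwrite("pics/f.png",cv2.resize(np.vstack([a,b]),None,fx=1.87,fy=1.87,interpolation=2))
E
```

```text
lever ang ~ 0.9248596888287175 radius 0.11982813779823069 push 5.702250092093159 radial -1.1870899034244697 w 0.018024756196366662
clock: 17.62
tcp_pos: [0.4928, -0.0945, 0.1674]
orientation: [1.158, 2.917, 0.003]
contact_force: [6.0, 3.5, 3.7]
grip_width: 0.018
gripper_force: 39.7
lever ang ~ 0.92587104641579 radius 0.11981460225723772 push 6.681087166585499 radial -1.924160342093858 w 0.018006339509905933
```

View pics/f.png

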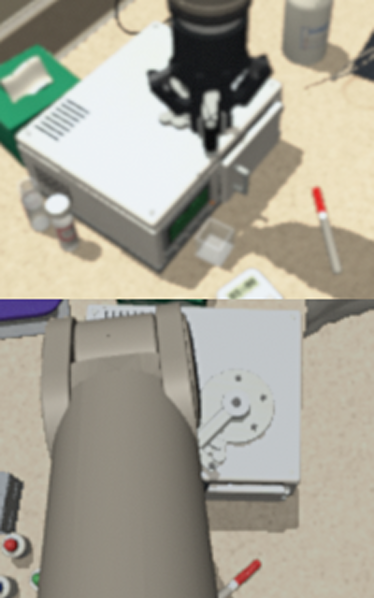

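The door is flush and the lever is swung, with the bystanders I can see undisturbed. The push of about 6 N is in the middle of the jump at the third notch. I'll hold briefly, re-check and hand in.

```bash

python3 -m creep '{"rows":[[0,0,0,0,0,0,10],[0,0,0,0,0,0,10],[0,0,0,0,0,0,10],[0,0,0,0,0,0,10],[0,0,0,0,0,0,10],[0,0,0,0,0,0,10]]}' >/dev/null; python3 arc.py && python3 -c "
from bench import r
print(r.hand_in())"
```

```text
lever ang ~ 0.9258972329784576 radius 0.11983513210260201 push 6.712597408603156 radial -2.0696501585693716 w 0.01814310378627506
the job is handed in; nothing more can be done
None
```

I pushed the door shut until it snapped home, then swung the lever three clicks and handed the job in with the arm still holding it at the third notch (6.7 N at the knob, steady); the last pictures show nothing disturbed, though the arm hid part of the bench.

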